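Sort the edge-finishing things into their bins

ROBOT

A 6-joint arm with a two-finger parallel gripper is mounted at the origin on a cart in front of the work surface, level with it; the furniture and walls round the work are solid. World frame = base frame: x ahead of the robot, y to its left, z up, the work surface at z = 0. Lengths are in mm, angles in degrees, forces in N, time in s.
With the tool pointing down it reaches from about 200 to 875 mm from the base axis. Payload 3.4 kg.
Tool frame: the origin (TCP) lies midway between the tips of the shut fingers; the grasp point (between the pads) lies 19 mm behind it; z points along the fingers, y is the line along which they close (so a half turn about z gives the same grasp; the last joint's range is limited). The gripper opens to 94 mm and grips with 3 to 60 N. Pads are 16 mm wide; open, the fingers measure 119 mm over their backs; the gripper's body (75 mm by 177 mm) begins 78 mm behind the grasp point.
Start: joints at [58.27, 15.808, 86.224, -0, 77.962, -6.933], TCP at [241.185, 522.011, 205.493] pointing down, gripper open.
Joint ranges: [-165.64, 165.64], [-43.16, 119.46], [12.63, 154.43], [-67.54, 247.53], [6.08, 155.33], [-154.97, 154.97]. Speed limits (degrees/s): [147.25, 147.25, 180, 180, 180, 180].

INTERFACE

Orientations are given as [roll, pitch, yaw] about the fixed x, y, z axes, in that order (R = Rz(yaw) Ry(pitch) Rx(roll)).
In Python, from station import env, vision gives the robot as it stands. The module is installed in compiled form; this text tells all that it offers. Calls block until the motion is done:
- env.goto(position, orientation): joint-space move of the TCP to a pose.
- env.move_l(position, velocity=150, rot=None): straight line of the TCP; rot=None keeps the orientation; velocity is the mean speed in mm/s.
- env.movej(angles): joint-space move.
- env.move_gripper(opening, squeeze=None): finger opening in mm; squeeze is the grip in N (None keeps the last); returns when the fingers have stopped.
- env.pause(seconds).
- env.solve_ik(position, orientation): joint angles nearest the present ones, or None.
- env.sense(): the state.
- vision.snapshot(name): name is "scene" or "side" or "wrist"; returns (picture, depth): 384x512x3 uint8, red, green, blue; 384x512 float32, mm along the optical axis (not along the pixel's ray), 0 where there is no reading.
- vision.camera_model(name): a dict with "fx", "fy", "cx", "cy" (pixels), "camera_from_world" (4x4, takes a point from world to camera coordinates); the wrist camera has in their place "mount" (4x4, takes a point from camera to tool coordinates, whose origin is the TCP and whose axes are the flange's). Camera axes: x right, y down, z forward; pixel columns grow to the right and rows downward; lengths in mm; the calibration is good to about 2 mm. The wrist camera is an equidistant fisheye: a pixel r from the principal point sees the ray r / f radians off the axis. A picture is of the moment at which its call begins: read the wrist's pose just before it. camera_model takes no time and is no camera call.
A pose or a line that the arm cannot do raises env.PlanningError and nothing moves.
- env.job_done(): hands the job in; it is judged then, once.
The state is a dict: "time": time; "joints": joint angles; "qd": joint speeds; "tau": joint torques, N m; "ee_pos": TCP position; "tool_rot": TCP orientation; "wrist_force": force on the tool from outside, world axes, zero at the start; "torque": the same for the moment, N m; "gripper_width": finger opening in mm; "gripper_force": force on a finger pad.
Only numpy, scipy, OpenCV 4.12 (cv2) and the standard library are available. Lean on these libraries where they do the work, as an engineer would, in place of code of your own. Each camera call takes 0.05 s, during which the arm holds its last target. There are 200 camera calls.

TASK

Tidy up after edge finishing by sorting the three things lying about in front of the bins: stand both dye bottles (black and brown) upright in the blue bin, and lay the wooden edge slicker flat in the yellow bin. Do not knock the bottles over, and leave the red tin, the white glue bottle and the navy spool at the right where they are.

Things in the scene. Friction and masses are not known exactly. Their poses are not given: they have to be found in the camera images.
- bin_blue: low open blue plastic sorting bin, fixed to the bench; outside 138 mm along its x by 198 mm along its y, rim 32 mm above the bench; inside 130 x 190 mm, walls 4 mm, floor 4 mm thick. Small blank card holder on its robot-side long wall. Origin: centre of its underside, z up; x across its short side (roughly away from the robot), y along its long side. The bottles go in here.
- bin_yellow: low open yellow plastic sorting bin, fixed to the bench; outside 138 mm along its x by 198 mm along its y, rim 32 mm above the bench; inside 130 x 190 mm, walls 4 mm, floor 4 mm thick. Small blank card holder on its robot-side long wall. Origin: centre of its underside, z up; x across its short side (roughly away from the robot), y along its long side. The edge slicker goes in here.
- dye_black: black dye bottle with a black screw cap, standing on the bench: round body 34 mm in diameter up to 66 mm, cap 18 mm in diameter, 78 mm high in all, about 70 g. Origin: centre of its underside, z up along the bottle. Grip it across the body, e.g. 45 to 55 mm above its underside
- dye_brown: brown dye bottle with a black screw cap, standing on the bench: round body 34 mm in diameter up to 66 mm, cap 18 mm in diameter, 78 mm high in all, about 70 g. Origin: centre of its underside, z up along the bottle. Grip it across the body, e.g. 45 to 55 mm above its underside
- edge_slicker: turned pale-wood edge slicker, a round rod 140 mm long and about 24 mm thick with a rounded knob at one end, about 45 g, lying on the bench. Origin: middle of its underside as it first lies (z up, x across); its y axis runs along the rod. Grip it across the rod at its middle. It can roll.
- slicker_mid (a point): the middle of the edge slicker, on its long axis, 12.5 mm above its underside
- rivet_tin: red round tin, 56 mm in diameter, 35 mm high, a bystander. Origin: centre of its underside
- glue: white glue bottle, 43 mm in diameter, 112 mm high, a bystander (not to be sorted). Origin: centre of its underside
- spool_navy: spool of navy thread with dark red flanges, 32 mm in diameter, 42 mm high, a bystander. Origin: centre of its underside

How it is judged:
By the outcome, as a careful person would: the job done as asked, in the order asked, and still so for the second after the job is handed in, with the robot touching nothing.
It also fails if it takes over 61 s, if anything falls off the work surface, if the arm or the gripper's body presses on something with over 40 N, if the wrist force passes 120 N, or if a joint passes its speed limit or range.

## Working session

There is one attempt and no reset: what is moved stays moved. The work goes in short steps, each a Python script; the robot and the scene stay as the last script left them, time stands still between calls to the robot, and variables do not carry over. Pictures are saved under pics/ and viewed, at most 10 in all, crops included, and the job is handed in when it is done.

```bash
mkdir -p pics; cat > h.py <<'E'
from station import env, vision
import numpy as np, cv2
def snap(cam,fn):
    p,d=vision.snapshot(cam); np.savez(f'pics/{fn}.npz',p=p,d=d)
    cv2.imwrite(f'pics/{fn}.png',cv2.resize(p[:,:,::-1],(768,576),interpolation=cv2.INTER_CUBIC)); return p,d
def world(cam,u,v,d):
    m=vision.camera_model(cam); z=d
    c=np.array([(u-m['cx'])/m['fx']*z,(v-m['cy'])/m['fy']*z,z,1])
    return (np.linalg.inv(m['camera_from_world'])@c)[:3]
def cloud(cam,d):
    m=vision.camera_model(cam); v,u=np.mgrid[:384,:512]
    c=np.stack([(u-m['cx'])/m['fx']*d,(v-m['cy'])/m['fy']*d,d,np.ones_like(d)],-1)
    return (c@np.linalg.inv(m['camera_from_world']).T)[...,:3]
E
python3 - <<'E'
from h import *
snap('scene','s0'); snap('side','d0')
for c in('scene','side'):
    m=vision.camera_model(c); print(c,np.linalg.inv(m['camera_from_world']).round(2)[:3],m['fx'])
print(env.sense()['tool_rot'],env.sense()['time'])
E
```

```text
scene [[-5.7000e-01 -5.7000e-01  5.9000e-01  6.6970e+01]
 [-8.2000e-01  4.0000e-01 -4.1000e-01  1.6683e+02]
 [ 0.0000e+00 -7.2000e-01 -7.0000e-01  6.3392e+02]] 435.2132120876352
side [[-1.0000e+00 -3.0000e-02  8.0000e-02  5.1918e+02]
 [-9.0000e-02  5.1000e-01 -8.6000e-01  5.2687e+02]
 [-1.0000e-02 -8.6000e-01 -5.1000e-01  4.6823e+02]] 380.10439505115295
[-1.79910783e+02 -1.03727570e-02  1.55202091e+02] 0.1
```

View pics/s0.png

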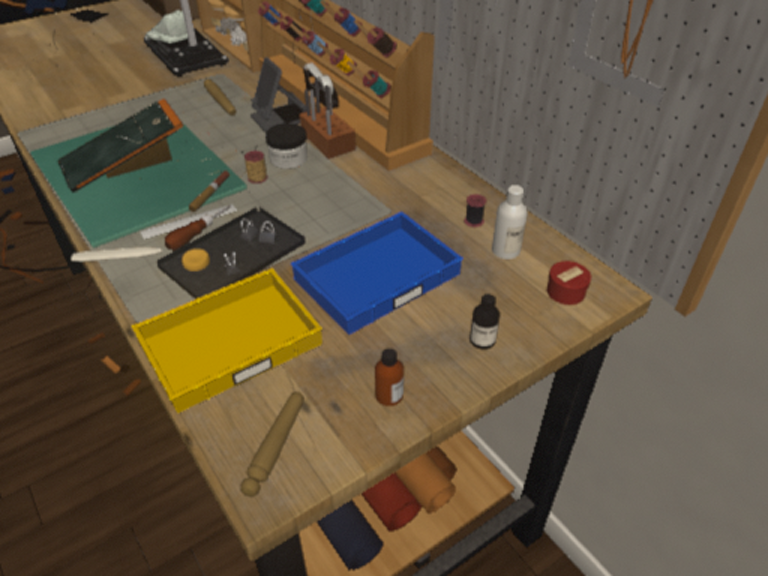

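View pics/d0.png

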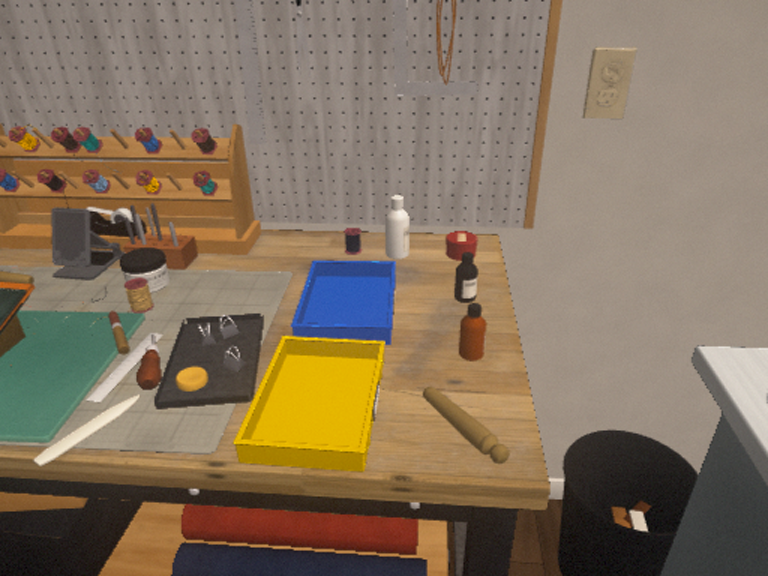

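The scene view shows (768-scale) the black bottle at (485,322), brown at (389,378), the slicker from (250,487) knob to (297,397), the blue bin at (378,270) and the yellow at (227,337). The side view agrees. Next I measure them from depth.

```bash
cat > loc.py <<'E'
from h import *
def roi(cl,p,box):
    u0,v0,u1,v1=[int(b/1.5) for b in box]
    return cl[v0:v1,u0:u1].reshape(-1,3),p[v0:v1,u0:u1].reshape(-1,3).astype(int)
def circ(q,r):
    from scipy.optimize import least_squares
    return least_squares(lambda c:np.hypot(q[:,0]-c[0],q[:,1]-c[1])-r,q[:,:2].mean(0),loss='soft_l1').x
R={'s0':('scene',dict(black=(460,285,510,360),brown=(365,340,415,415),slk=(230,380,315,505),blue=(285,205,470,330),yel=(125,265,330,415),glue=(485,180,535,265),tin=(540,255,600,310),spool=(460,190,492,230))),
 'd0':('side',dict(black=(445,245,490,308),brown=(450,298,495,366),slk=(410,375,520,470),blue=(285,250,405,350),yel=(230,325,392,475),glue=(378,190,415,262),tin=(440,225,482,264),spool=(340,225,366,258)))}
E
python3 - <<'E'
from loc import *
for f,(cam,b) in R.items():
    z=np.load(f'pics/{f}.npz');cl=cloud(cam,z['d'])
    for k,box in b.items():
        q,c=roi(cl,z['p'],box)
        ok=(q[:,0]<900)&(q[:,2]>6)&(q[:,2]<130);
        if k=='blue': ok&=(c[:,2]>c[:,0]+50)
        if k=='yel': ok&=(c[:,0]>c[:,2]+90)
        q=q[ok]
        if k in('black','brown'):
            b_=q[(q[:,2]>15)&(q[:,2]<60)]; t=q[(q[:,2]>70)]
            print(cam,k,'body',circ(b_,17).round(1),'cap',t.mean(0).round(1),'zmax',np.percentile(q[:,2],99).round(1),len(b_))
        elif k in('glue','tin','spool'):
            r={'glue':21.5,'tin':28,'spool':16}[k]; b_=q[(q[:,2]>8)&(q[:,2]<(80 if k=='glue' else 60))]
            print(cam,k,circ(b_,r).round(1),np.percentile(q[:,2],99).round(1))
        else:
            if k!='slk': q=q[q[:,2]>27]
            else: q=q[q[:,2]>14]
            (cx,cy),(w,h),a=cv2.minAreaRect(q[:,:2].astype(np.float32))
            print(cam,k,'rect',round(cx,1),round(cy,1),round(w,1),round(h,1),round(a,1),'z',np.percentile(q[:,2],[5,95,99]).round(1),len(q))
            if k=='slk':
                m=np.median(q,0);u=np.linalg.svd(q[:,:2]-q[:,:2].mean(0),full_matrices=False)[2][0]
                s=(q[:,:2]-q[:,:2].mean(0))@u
                for e in(s.min(),s.max()): print('  end',(q[:,:2].mean(0)+u*e).round(1))
E
```

```text
scene black body [ 465.9 -266.9] cap [ 463.4 -264.2   76.2] zmax 79.3 358
scene brown body [ 462.7 -115.4] cap [ 459.8 -113.3   76.9] zmax 79.6 403
scene slk rect 495.2 25.3 80.3 160.2 69.4 z [15.  23.8 25.1] 832
  end [520.6 -22.1]
  end [431.7  84.6]
scene blue rect 646.2 -224.5 143.0 201.8 1.9 z [27.7 33.6 34.4] 814
scene yel rect 651.0 4.3 201.1 144.5 88.9 z [27.7 33.5 34.2] 1090
scene glue [ 585.2 -418.2] 112.7
scene tin [ 468.3 -424.2] 37.4
scene spool [ 668.6 -426.8] 43.6
side black body [ 463.8 -268.5] cap [ 463.4 -218.7   76.5] zmax 79.4 372
side brown body [ 460.9 -115.7] cap [ 461.2 -110.9   76.1] zmax 79.1 347
side slk rect 478.7 33.9 22.4 139.4 39.7 z [15.  24.  25.1] 685
  end [522.  -20.9]
  end [437.1  89.7]
side blue rect 645.3 -224.0 140.5 202.5 2.2 z [27.6 33.5 33.9] 582
side yel rect 649.7 4.9 202.0 140.5 88.8 z [27.8 33.3 33.9] 1124
side glue [ 582.7 -419.8] 112.6
side tin [ 466.1 -426.2] 78.4
side spool [ 665.1 -429. ] 44.2
```

Both cameras agree within 2 mm:

| Item | Position | Angle |
|---|---|---|
| Black bottle | (465,-267.5) | – |
| Brown bottle | (462,-115.5) | – |
| Slicker middle | (479,34) | axis about -51° |
| Blue bin | (645.5,-224) | yaw about 2° |
| Yellow bin | (650,4.5) | yaw about -1° |

The heights match the given sizes. I'll move the black bottle first.

```bash
cat >> h.py <<'E'
def st(t=''):
    s=env.sense(); print(t,'t',round(s['time'],2),'tcp',np.round(s['ee_pos'],1),'w',round(s['gripper_width'],1),'gf',np.round(s['gripper_force'],1),'F',np.round(s['wrist_force'],1))
def pick(x,y,yaw,z,opening,squeeze,zup=130):
    env.move_gripper(opening); env.goto([x,y,zup],[180,0,yaw])
    env.move_l([x,y,z],120); st('down')
    env.move_gripper(0,squeeze); st('grip')
    env.move_l([x,y,zup],120); st('up')
def place(x,y,yaw,z,opening,zup=130):
    env.goto([x,y,zup],[180,0,yaw])
    env.move_l([x,y,z+20],150); env.move_l([x,y,z],40); st('down')
    env.move_gripper(opening); env.pause(.2); env.move_l([x,y,zup],120); st('up')
E
python3 - <<'E'
from h import *
for n,p in dict(a=(465,-267.5,130),b=(650,-275,130),c=(462,-115.5,33)).items():
    for yaw in(0,180): print(n,yaw,env.solve_ik(p,[180,0,yaw]))
for p in((479,34,3),(650,4.5,8)):
    for yaw in(129,-51,90,-90): print(yaw,env.solve_ik(p,[180,0,yaw]))
pick(465,-267.5,180,33,70,20)
snap('scene','s1')
E
```

```text
a 0 [-3.73435720e+01  1.56249562e+01  9.78103461e+01 -2.54444375e-14
  6.65646977e+01  5.26564280e+01]
a 180 [ -37.34357196   15.62495619   97.81034615    0.           66.56469766
 -127.34357196]
b 0 [-2.85751685e+01  2.94978311e+01  7.50939429e+01 -2.54444375e-14
  7.54082260e+01  6.14248315e+01]
b 180 [ -28.57516855   29.49783107   75.09394293    0.           75.408226
 -118.57516855]
c 0 [-2.24158765e+01  1.71300128e+01  1.12524624e+02 -2.54444375e-14
  5.03453634e+01  6.75841235e+01]
c 180 [ -22.41587653   17.13001279  112.52462379    0.           50.34536341
 -112.41587653]
129 [ -4.24946063  19.85708135 114.08939068   0.          46.05352797
 -43.24946063]
-51 [-4.24946063e+00  1.98570813e+01  1.14089391e+02 -2.54444375e-14
  4.60535280e+01  1.36750539e+02]
90 [-4.24946063e+00  1.98570813e+01  1.14089391e+02 -2.54444375e-14
  4.60535280e+01 -4.24946063e+00]
-90 None
129 [ -5.73230492  31.01154252  91.65916021   0.          57.32929727
 -44.73230492]
-51 [-5.73230492e+00  3.10115425e+01  9.16591602e+01 -2.54444375e-14
  5.73292973e+01  1.35267695e+02]
90 [-5.73230492e+00  3.10115425e+01  9.16591602e+01 -2.54444375e-14
  5.73292973e+01 -5.73230492e+00]
-90 None
down t 4.53 tcp [ 465.6 -267.8   33.6] w 70.1 gf 0.0 F [ 0.6  0.2 -0.3]
grip t 5.2 tcp [ 465.1 -267.5   33.1] w 32.9 gf 19.9 F [0.8 0.4 0.5]
up t 6.16 tcp [ 464.4 -267.1  129.2] w 33.0 gf 19.9 F [ 1.6  0.3 -1. ]
```

```bash
python3 - <<'E'
from h import *
place(655,-270,180,37.5,60)
pick(462,-115.5,180,33,70,20)
snap('side','d1')
E
```

```text
down t 8.28 tcp [ 654.9 -269.9   37.1] w 33.0 gf 19.9 F [ 0.2  0.7 -1.8]
up t 10.02 tcp [ 654.4 -269.7  129.1] w 60.0 gf 0.0 F [-0.1 -0.2 -0.1]
down t 12.35 tcp [ 462.7 -115.9   33.4] w 69.6 gf 0.0 F [-0.5  0.2  0.5]
grip t 13.01 tcp [ 462.1 -115.5   33.2] w 33.4 gf 20.0 F [-0.4  0.9  0.5]
up t 13.97 tcp [ 461.3 -115.2  129.3] w 33.4 gf 19.9 F [-0.8  0.2 -0.8]
```

View pics/d1.png

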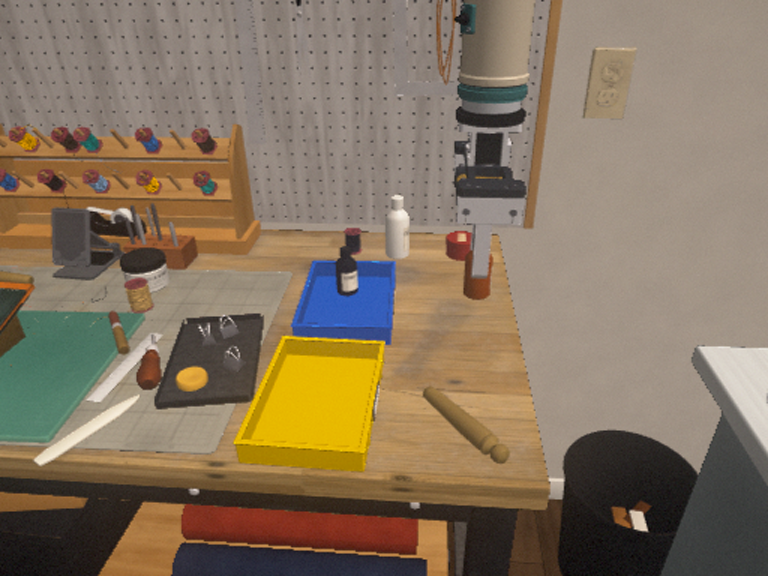

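The black bottle stands upright in the blue bin at (347,280), and the brown one is held vertically at (478,275). I'll place the brown one, then pick up the slicker, which hasn't moved.

```bash
python3 - <<'E'
from h import *
place(640,-178,180,37.5,60)
pick(479,34,129,4,60,20)
snap('side','d2')
E
```

```text
down t 16.07 tcp [ 639.8 -177.8   37.2] w 32.8 gf 20.0 F [-0.2 -0.4 -0.2]
up t 17.82 tcp [ 639.4 -177.8  129.2] w 60.1 gf 0.0 F [ 0.5 -0.7  0.7]
down t 20.33 tcp [479.7  33.9   4.5] w 59.6 gf 0.0 F [-0.2  0.1 -1.1]
grip t 21.02 tcp [479.   34.    4.1] w 21.3 gf 19.9 F [-0.3  0.8  1.2]
up t 22.23 tcp [478.3  34.  129.3] w 21.3 gf 19.9 F [-0.1 -0.4 -0.7]
```

View pics/d2.png

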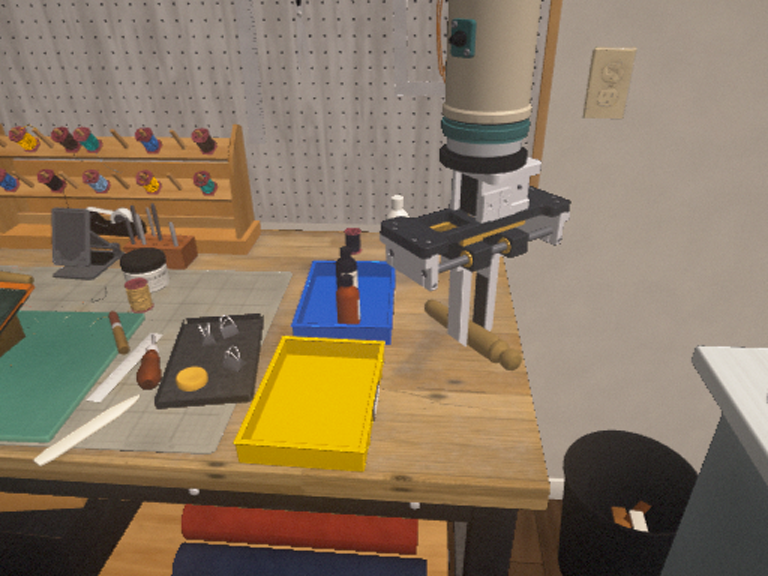

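Both bottles are upright in the blue bin, brown at (348,300) and black behind it at (347,268). The slicker is held level at its middle. Now I'll lay it in the yellow bin.

```bash
python3 - <<'E'
from h import *
place(650,4.5,89,8.3,40)
env.goto([350,200,220],[180,0,89]); st('away')
snap('side','d3'); snap('scene','s3')
E
```

```text
down t 24.48 tcp [649.6   4.5   8. ] w 21.2 gf 19.9 F [-0.3 -0.7  0.1]
up t 26.36 tcp [649.3   4.6 129.1] w 39.7 gf 0.0 F [-0.2 -0.6 -0.2]
away t 27.74 tcp [351.2 199.9 219.9] w 40.0 gf 0.0 F [-0.3  0.4  0.9]
```

View pics/s3.png

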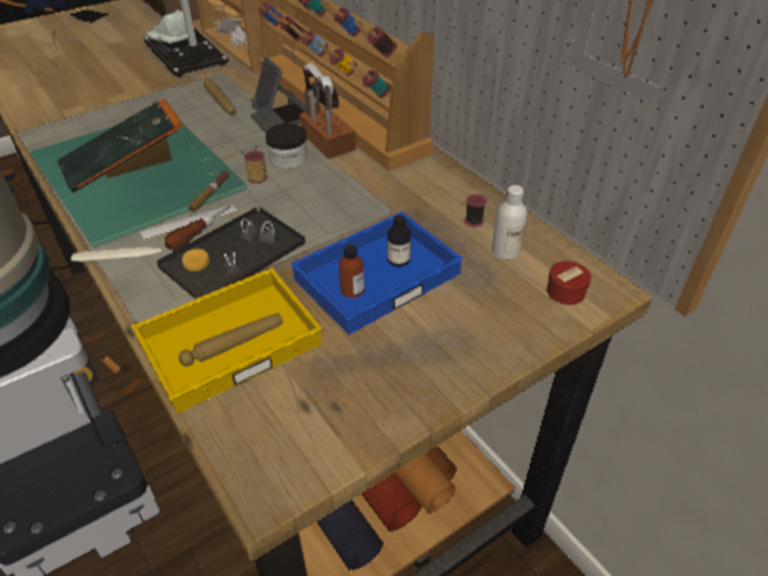

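View pics/d3.png

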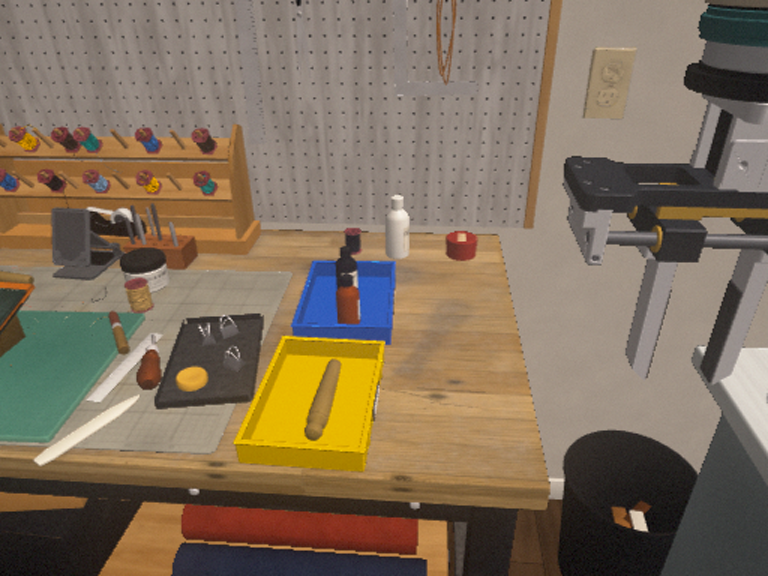

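Both bottles stand upright in the blue bin, at (351,273) and (399,242) in the scene view. The slicker lies flat in the yellow bin at (232,338), and the tin, glue and spool haven't moved. I'll let it settle, then hand in.

```bash
python3 - <<'E'
from h import *
env.pause(2); print(env.job_done())
E
```

```text
the job is handed in; nothing more can be done
None
```

The job is handed in: both dye bottles stand upright in the blue bin, the edge slicker lies flat in the yellow bin, and the tin, glue and spool are where they were, at about 30 s of the 61 s allowed.

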